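# Shift the board carrier to the fixture's end of an indexing slide

### The arm

A 7-joint arm with a two-finger parallel gripper is mounted at the origin on a cart in front of the work surface, level with it; the furniture and walls round the work are solid. World frame = base frame: x ahead of the robot, y to its left, z up, the work surface at z = 0. Lengths are in m, angles in rad, forces in N, time in s.
With the tool pointing down it reaches from about 0.425 to 0.825 m from the base axis. Payload 3.6 kg.
Tool frame: the origin (TCP) lies on the mounting face of the last link; the fingertips stand 186 mm ahead of it and the grasp point (between the pads) lies 167 mm ahead of it (manip.finger_overhang is the distance from the TCP to the fingertips, in m); z points along the fingers, y is the line along which they close (so a half turn about z gives the same grasp; the last joint's range is limited). The gripper opens to 93 mm and grips with 3 to 60 N. Pads are 15 mm wide; open, the fingers measure 128 mm over their backs; the gripper's body (75 mm by 188 mm) begins 65 mm behind the grasp point.
Start: joints at [1.169, 0.615, -0.013, 1.423, 0.008, 1.103, -0.04], TCP at [0.239, -0.605, 0.405] pointing down, gripper open.
Joint ranges: [-3.12, 3.12], [-0.3, 2.06], [-1.34, 1.32], [0.26, 2.42], [-1.36, 4.5], [0.01, 1.98], [-2.84, 2.84]. Speed limits (rad/s): [2.79, 2.79, 3.14, 3.14, 3.14, 3.14, 3.14].

### API

Orientations are given as a unit quaternion [x, y, z, w].
In Python, from workcell import get_state, optics, manip gives the robot as it stands.
- The arm moves only by the shell command python3 -m handwheel 'ROWS' [FORCE]. ROWS is JSON, a list of rows, each a list of 3 entries, a list of its own where there are three numbers: the shift along the tool's x, y, z each as a share of 0.2 m, from -1 to 1, then the turn, a rotation vector about the tool's x, y, z each as a share of pi rad, from -1 to 1, then the closure, from -1 (fully open) to 1 (shut). In form: [[[x, y, z], [wx, wy, wz], gripper], ...]. A call has 1 to 12 rows; each row is the pose to reach, as a shift and turn from the pose commanded when the call began, along the tool's axes at that moment, turning the shorter way round; what a row does not reach only later rows make up. A row lasts 1/10 s, in which the tool goes at most 50 mm and 8.59 degrees, less where a joint would pass 70% of its speed; a pose out of reach is approached as far as the arm can. A call with a number of a shift or a turn outside -1 to 1 is refused whole. A call with a gripper value outside its range is refused whole. The fingers move at their own pace and stop on an object; FORCE is the grip in N (left out, the last holds). Time passes only in rows, so rows that repeat a pose let the fingers close. It gives the time, the measured TCP pose, the force, the opening and the grip force at its end, in the units of the state.
- get_state(): the state, without advancing time (a new reading comes with each control period).
- optics.get_image(name): name is "side" or "top" or "wrist"; returns the picture (420x560x3 uint8, red, green, blue); there is no depth.
- optics.camera_params(name): a dict with "intrinsics" (3x3 intrinsics, pixels), "origin" and "attitude" of the camera in the world. Camera axes: x right, y down, z forward; pixel columns grow to the right and rows downward; lengths in m; the calibration is good to about 2 mm. A picture is of the moment at which its call begins: read the wrist's pose just before it. camera_params takes no time and is no camera call; for the wrist camera it gives the pose at the moment of the call.
- manip.sign_off(): hands the job in; it is judged then, once.
Trained networks look in the newest picture that a camera, given by its name, has taken for a name from the list of things; names that differ only in an ending like _2 or _b are one class to them, and where a whole thing is asked for, a point or a joint stands for the part that bears it (a point fixed in the world has none). Each returns a list of dicts, best first, with "confidence" (0 to 1); they miss things now and then, are a little off and sometimes report something else, mostly with a low value. They report only what shows in the picture. A call takes as long as a camera call. They do not tell look-alikes from the thing itself.
- optics.masks_of(query, camera): "pixels" (420x560 bool, what is visible of it) and "extent" ([centre column, centre row, width, height] in pixels, round what is visible of it).
The state is a dict: "time_s": time; "q": joint angles; "qvel": joint speeds; "joint_efforts": joint torques, N m; "position": TCP position; "tool_rot": TCP orientation; "contact_force": force on the tool from outside, world axes, zero at the start; "moment": the same for the moment, N m; "width": opening from 0.0 (shut) to 1.0 (fully open); "gripper_force": force on a finger pad.
Only numpy, scipy, OpenCV 4.12 (cv2) and the standard library are available. Lean on these libraries where they do the work, as an engineer would, in place of code of your own. Each camera call takes 0.05 s, during which the arm holds its last target. There are 200 camera calls.

### The job

The board carrier on the indexing slide is locked in its middle notch by a spring plunger. Pull the plunger's knob up and twist it onto its rest so that it stays out, slide the carrier to the end of the rail where the wooden fixture block with three holes stands (not the jar's end), then twist the knob back so that the plunger drops fully home in that end's notch, and let go. Leave the block and the jar where they stand.

Things in the scene. Friction and masses are not known exactly. Their poses are not given: they have to be found in the camera images.
- knob_grip (a point): Centre of the black wing knob on top of the grey carrier, 97 mm above the table when home. Wing 44 mm long (its x), 14 mm thick (its y: grip across this), 30 mm tall (15 mm above and below this point); under it a hub 14 mm thick, 12 mm tall. Housing below: top 66 mm above the table. Home, the wing stands square across the rail. Pushing the knob sideways slides the carrier, 1 to 3 N.
- plunger (a joint): Spring plunger under the knob: 0 home in the notch, grows as the knob is pulled straight up, stop at 0.028 m. The pull needs 4 to 8 N. Below 0.016 m a cross pin in the slotted housing keeps the knob from turning: pull about 0.022 m, then twist. It springs back down if let go untwisted.
- knob (a joint): Twist of the knob, rad: 0 square across the rail, grows counterclockwise seen from above to a stop at 1.05 (60 degrees). Let go there, the cross pin rests on the housing and the plunger stays out, 16 mm up. Twisted back clockwise to 0 (within about 10 degrees) and let go, the spring drives the plunger down. Light: under 0.1 N m.
- slide_base: Fixed base and steel rail: y along the rail, x across, z up; origin on the table under the rail's middle. Base 100 x 250 mm, rail top 30 mm high, notches at y = -60, 0, +60 mm with funnel mouths (a plunger let go within 6 mm slips in). Carrier locked at y = 0 at first, knob above the centre line; end blocks stop it at y = -65 and +65. On its x > 0 side a green board lies loose in a shallow nest, top 50 mm high.
- fixture_block: Brown wooden fixture block with three black holes in its top, 50 x 70 mm, 45 mm tall, loose on the table off one end of the rail (+y or -y), about 185 mm from the rail's middle; origin at the centre of its underside. It marks the end to go to.
- jar: Clear jar with a black lid, 60 mm in diameter, 69 mm tall, loose on the table off the other end of the rail, about 185 mm from the rail's middle; origin at the centre of its underside. A bystander.
Things that resemble listed ones, but are neither listed nor needed, are in the scene too. Several things have the shape of the fixture_block; the one meant has the colours described above.

How it is judged:
By the outcome, as a careful person would: the job done as asked, in the order asked, and still so for the second after the job is handed in, with the robot touching nothing.
It also fails if it takes over 42 s, if anything falls off the work surface, if the arm or the gripper's body presses on something with over 40 N, if the wrist force passes 120 N, or if a joint passes its speed limit or range.

## Working session

There is one attempt and no reset: what is moved stays moved. The work goes in short steps, Python scripts to look and compute and a shell command to move; the robot and the scene stay as the last step left them, time stands still between calls to the robot, and variables do not carry over. Pictures are saved under pics/ and viewed, at most 10 in all, crops included, and the job is handed in when it is done.

```bash
mkdir -p pics; cat > h.py <<'E'
import numpy as np, cv2
from scipy.spatial.transform import Rotation as R
from workcell import get_state, optics, manip
def cam(n):
    p=optics.camera_params(n); A=np.array(p["attitude"]); 
    A=R.from_quat(A).as_matrix() if A.size==4 else A
    return np.array(p["intrinsics"]),np.array(p["origin"]),A
def ray(n,u,v,z):
    K,o,A=cam(n); d=A@np.linalg.solve(K,[u,v,1.]); return o+d*(z-o[2])/d[2]
def proj(n,P):
    K,o,A=cam(n); q=K@(A.T@(np.array(P)-o)); return q[:2]/q[2]
def save(n,f):
    im=optics.get_image(n); cv2.imwrite('pics/'+f,im[:,:,::-1]); return im
E
python3 - <<'E'
from h import *
for n in ["top","side"]:
    save(n,n+"1.png"); print(n,optics.camera_params(n))
    for q,z in [("knob_grip",.097),("fixture_block",.045),("jar",.069),("slide_base",.03)]:
        for m in optics.masks_of(q,n)[:4]:
            e=m["extent"]; print(n,q,round(m["confidence"],2),np.round(e,0),np.round(ray(n,e[0],e[1],z),3))
print(get_state())
E
```

```text
top {'intrinsics': array([[476.97668202,   0.        , 283.26840872],
       [  0.        , 476.97668202, 206.33358878],
       [  0.        ,   0.        ,   1.        ]]), 'origin': array([0.36038473, 0.01078375, 1.21186632]), 'attitude': array([-0.70422031,  0.70751231, -0.03733491,  0.04589337])}
top knob_grip 0.48 [261. 183.   9.  21.] [0.549 0.076 0.097]
top fixture_block 0.89 [180. 222.  32.  32.] [0.461 0.279 0.045]
top fixture_block 0.87 [222. 253.  32.  25.] [0.385 0.174 0.045]
top fixture_block 0.86 [191. 176.  36.  24.] [0.576 0.255 0.045]
top jar 0.79 [336. 196.  23.  26.] [ 0.52  -0.102  0.069]
top slide_base 0.71 [261. 183. 104.  73.] [0.559 0.082 0.03 ]
side {'intrinsics': array([[536.18897017,   0.        , 274.13460963],
       [  0.        , 536.18897017, 202.78213137],
       [  0.        ,   0.        ,   1.        ]]), 'origin': array([ 0.53152482, -0.90520399,  0.7215906 ]), 'attitude': array([ 0.88073688,  0.0293144 , -0.0062737 , -0.47265617])}
side knob_grip 0.73 [303. 194.  21.  22.] [0.548 0.074 0.097]
side fixture_block 0.76 [234. 193.  18.  30.] [0.387 0
[... 401 characters left out ...]
'q': array([ 1.16848147,  0.61493098, -0.01261747,  1.42345365,  0.00809744,
        1.10339562, -0.04040667]), 'qvel': array([ 0.00067946,  0.00018384, -0.00169162, -0.00068775, -0.00022691,
       -0.00104365, -0.00064679]), 'joint_efforts': array([ 4.77558353e-05, -4.58394599e+01,  2.08764262e-01, -1.65860742e+01,
       -6.10391353e-02,  1.40420478e-02,  5.66612391e-05]), 'position': array([ 0.23858241, -0.60459896,  0.40470221]), 'tool_rot': array([ 9.82392695e-01,  1.86827696e-01,  9.12459804e-06, -7.22951134e-05]), 'contact_force': array([ 0.74931717, -1.27398261, -0.12138829]), 'moment': array([ 0.02467508,  0.00956665, -0.0411045 ]), 'gripper_force': 0.0, 'width': 1.002593041782014}
```

```bash
python3 - <<'E'
import cv2
a=cv2.imread('pics/top1.png')[130:280,150:360]
cv2.imwrite('pics/topc.png',cv2.resize(a,None,fx=3.8,fy=3.8,interpolation=cv2.INTER_CUBIC))
E
```

```text
(no output)
```

View pics/topc.png

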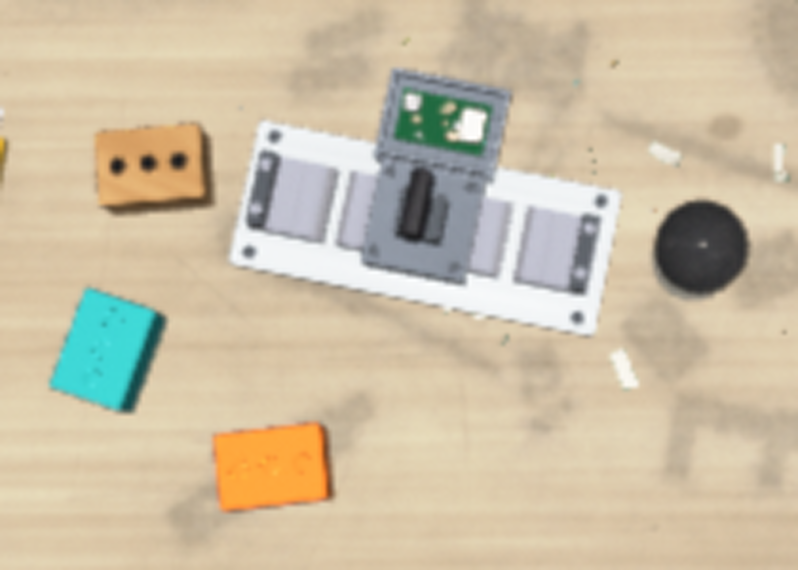

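The crop shows the brown three-hole block left of the rail at about (150,165), so it is on the +y side. The jar is on the right at (700,245). The board is at the top, which is base +x. The knob is at (417,205), with the base plate corners near (262,122), (620,190), (595,335) and (232,265).

```bash
cat >> h.py <<'E'
def go(p,yaw=None,s=None):
    "target TCP p (world), tool x yaw (deg), tool down -> shares"
    s=s or get_state(); T=R.from_quat(s["tool_rot"])
    sh=T.inv().apply(np.array(p)-s["position"])/.2
    c,w=np.cos(np.radians(yaw)),np.sin(np.radians(yaw))
    G=R.from_matrix(np.array([[c,w,0],[w,-c,0],[0,0,-1.]]))
    print("shift",np.round(sh,3),"turn",np.round((T.inv()*G).as_rotvec()/np.pi,4))
E
python3 - <<'E'
from h import *
P=[ray("top",150+u/3.8,130+v/3.8,.012) for u,v in [(262,122),(620,190),(595,335),(232,265)]]
P=np.array(P); print(np.round(P,3),P.mean(0))
d=(P[0]-P[1]+P[3]-P[2]); yaw=np.degrees(np.arctan2(-d[0],d[1]));print("base yaw",yaw)
d=(P[0]-P[3]+P[1]-P[2]); print(np.degrees(np.arctan2(d[1],d[0])))
go([.549,.075,.405],yaw)
E
```

```text
[[ 0.618  0.19   0.012]
 [ 0.57  -0.051  0.012]
 [ 0.472 -0.034  0.012]
 [ 0.52   0.209  0.012]] [0.54484642 0.0782946  0.012     ]
base yaw -11.264610239378582
-10.652209312052719
shift [ 2.691e+00 -2.591e+00 -1.000e-03] turn [-0.     -0.      0.1822]
```

```bash
for i in 1 2 ; do python3 -m handwheel '[[[0.9,-0.86,0],[0,0,0],-1],[[0.9,-0.86,0],[0,0,0],-1],[[0.9,-0.86,0],[0,0,0],-1],[[0.9,-0.86,0],[0,0,0],-1],[[0.9,-0.86,0],[0,0,0],-1],[[0.9,-0.86,0],[0,0,0],-1],[[0.9,-0.86,0],[0,0,0],-1]]'; done; python3 -m handwheel '[[[0.89,-0.87,0],[0,0,0.182],-1],[[0.89,-0.87,0],[0,0,0.182],-1],[[0.89,-0.87,0],[0,0,0.182],-1],[[0.89,-0.87,0],[0,0,0.182],-1],[[0.89,-0.87,0],[0,0,0.182],-1],[[0.89,-0.87,0],[0,0,0.182],-1],[[0.89,-0.87,0],[0,0,0.182],-1],[[0.89,-0.87,0],[0,0,0.182],-1]]'
python3 - <<'E'
from h import *
s=get_state(); print(s["position"],R.from_quat(s["tool_rot"]).as_matrix()[:,0],s["q"])
K=optics.camera_params("wrist"); print(K)
save("wrist","w1.png")
for q,z in [("knob_grip",.112),("slide_base",.03)]:
    for m in optics.masks_of(q,"wrist")[:3]:
        e=m["extent"]; 
        r=cv2.minAreaRect(np.argwhere(m["pixels"])[:,::-1].astype(np.float32))
        print(q,round(m["confidence"],2),np.round(e),np.round(ray("wrist",e[0],e[1],z),4),r)
E
```

```text
time_s: 1.2
position: [0.3436, -0.3776, 0.4052]
tool_rot: [0.982, 0.188, 0.0, 0.0]
contact_force: [0.1, 0.3, -0.1]
width: 0.999
gripper_force: 0.0
time_s: 1.9
position: [0.4476, -0.1531, 0.4048]
tool_rot: [0.982, 0.187, -0.0, 0.0]
contact_force: [-0.8, -0.3, 0.3]
width: 1.005
gripper_force: 0.0
time_s: 2.7
position: [0.549, 0.0711, 0.4045]
tool_rot: [0.995, -0.1, -0.0, 0.001]
contact_force: [-0.3, -0.0, 0.2]
width: 0.998
gripper_force: 0.0
[0.54899224 0.07108229 0.40449011] [ 9.79845642e-01 -1.99755771e-01 -3.87609737e-04] [-0.16483091  0.46431755 -0.00598039  1.70770379  0.00614704  0.97093602
 -1.94555806]
{'intrinsics': array([[299.17713403,   0.        , 280.88800654],
       [  0.        , 299.17713403, 209.82952577],
       [  0.        ,   0.        ,   1.        ]]), 'origin': array([0.61538735, 0.05669807, 0.38322772]), 'attitude': array([-0.62748735,  0.76828317,  0.09685531, -0.08136116])}
knob_grip 0.82 [271. 207.  19.  52.] [0.5503 0.0786 0.112 ] ((271.0, 207.0), (16.0, 48.0), 0.0)
slide_base 0.82 [273. 168. 200. 125.] [0.5764 0.0738 0.03  ] ((272.5, 169.0), (120.0, 201.0), 90.0)
```

View pics/w1.png

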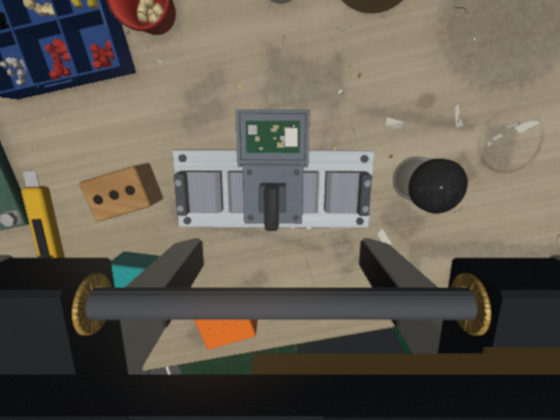

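The wrist view shows the rail square to the picture, so the tool yaw is right. The knob is at (271,207), the brown block at left (115,193) and the jar at right (437,186). Next I fit the knob's centre by projecting its box.

```bash
python3 - <<'E'
from h import *
from itertools import product
from scipy.optimize import least_squares
optics.get_image("wrist"); yaw=np.radians(-11.4); c,s=np.cos(yaw),np.sin(yaw)
M=np.array([[c,-s,0],[s,c,0],[0,0,1]])
B=np.array(list(product([-.022,.022],[-.007,.007],[-.015,.015])))@M.T
for n in ["wrist","top","side"]:
    if n!="wrist": optics.get_image(n)
    ms=optics.masks_of("knob_grip",n)
    if not ms: continue
    e=ms[0]["extent"]
    def f(p):
        q=np.array([proj(n,b+[p[0],p[1],.097]) for b in B]); lo,hi=q.min(0),q.max(0)
        return np.r_[(lo+hi)/2-e[:2]]
    r=least_squares(f,[.549,.077]); q=np.array([proj(n,b+[*r.x,.097]) for b in B])
    print(n,ms[0]["confidence"],e,r.x,np.ptp(q,axis=0))
go([.5475,.078,.27],-11.4)
E
```

```text
wrist 0.62 [269.2, 206.4, 17.5, 51.9] [0.54873112 0.08269254] [15.72595359 50.58742652]
side 0.69 [303.8, 193.8, 21.2, 23.1] [0.54959722 0.07497476] [21.89655746 18.08279613]
shift [-0.01  -0.017  0.675] turn [-0.     -0.0001  0.0008]
```

```bash
python3 -m handwheel '[[[0,-0.02,0.25],[0,0,0],-0.4],[[0,-0.02,0.5],[0,0,0],-0.4],[[0,-0.02,0.5],[0,0,0],-0.4],[[0,-0.02,0.5],[0,0,0],-0.4]]' 15
python3 - <<'E'
from h import *
s=get_state(); print(s["position"])
save("wrist","w2.png")
for m in optics.masks_of("knob_grip","wrist")[:3]: print(m["confidence"],m["extent"])
for y in (.074,.078,.082):
  for z in (.082,.112): print(y,z,proj("wrist",[.5475,y,z]))
E
```

```text
time_s: 3.55
position: [0.5499, 0.0786, 0.305]
tool_rot: [0.995, -0.098, -0.0, 0.0]
contact_force: [0.2, 0.8, 0.1]
width: 0.722
gripper_force: 0.0
[0.54994594 0.07861897 0.30501094]
0.95 [279.2, 242.1, 25.9, 77.0]
0.29 [498.8, 203.1, 122.4, 82.0]
0.074 0.082 [287.45388955 234.70333481]
0.074 0.112 [288.42657775 250.42575986]
0.078 0.082 [282.00471556 235.72466415]
0.078 0.112 [282.12713484 251.58981043]
0.082 0.082 [276.5653993  236.74414588]
0.082 0.112 [275.84086203 252.75142735]
```

View pics/w2.png

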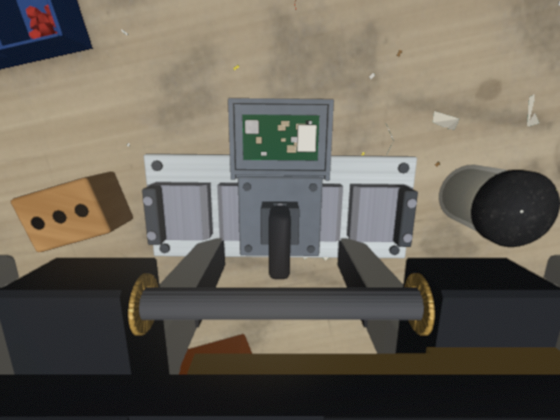

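The wrist camera puts the knob at column 279, rows 204–278, about 1.5 mm from the tool's centre. I correct for that, go down and grip.

```bash
python3 -m handwheel '[[[-0.006,-0.007,0.1],[0,0,0],-0.4],[[-0.006,-0.007,0.197],[0,0,0],-0.4],[[-0.006,-0.007,0.197],[0,0,0],0],[[-0.006,-0.007,0.197],[0,0,0],0.4],[[-0.006,-0.007,0.197],[0,0,0],1],[[-0.006,-0.007,0.197],[0,0,0],1],[[-0.006,-0.007,0.197],[0,0,0],1],[[-0.006,-0.007,0.197],[0,0,0],1],[[-0.006,-0.007,0.197],[0,0,0],1],[[-0.006,-0.007,0.197],[0,0,0],1]]' 25
python3 -c "
from h import *
print(get_state())"
```

```text
time_s: 4.65
position: [0.5488, 0.0802, 0.2655]
tool_rot: [0.995, -0.098, 0.0, -0.0]
contact_force: [-0.4, 0.3, 1.1]
width: 0.149
gripper_force: 25.0
{'time_s': 4.65, 'q': array([-0.17729312,  0.64430154, -0.01122003,  1.852221  ,  0.01118939,
        0.64497952, -1.96192258]), 'qvel': array([ 0.00032381,  0.00055037, -0.00043643, -0.00092012, -0.00021415,
        0.00137913,  0.00056231]), 'joint_efforts': array([-4.00260149e-02, -4.10291004e+01,  2.59186830e-01, -1.10868046e+01,
        2.97341314e-03, -1.52536626e-01, -8.98240192e-03]), 'position': array([0.54881717, 0.08021455, 0.26552678]), 'tool_rot': array([ 9.95205670e-01, -9.78042367e-02,  7.06923705e-05, -2.70785157e-05]), 'contact_force': array([-0.3915892 ,  0.34262393,  1.10291525]), 'moment': array([0.04047714, 0.09420183, 0.00900457]), 'gripper_force': 24.987481660209596, 'width': 0.14884405633415204}
```

Gripped at 14 mm with almost no side force. Now I pull up 22 mm.

```bash
python3 -m handwheel '[[[0,0,-0.03],[0,0,0],1],[[0,0,-0.06],[0,0,0],1],[[0,0,-0.09],[0,0,0],1],[[0,0,-0.112],[0,0,0],1],[[0,0,-0.112],[0,0,0],1],[[0,0,-0.112],[0,0,0],1]]' 30
```

```text
time_s: 5.25
position: [0.5487, 0.0802, 0.2876]
tool_rot: [0.995, -0.098, -0.0, -0.0]
contact_force: [2.0, 0.5, -6.3]
width: 0.147
gripper_force: 30.0
```

```bash
python3 -m handwheel '[[[0,0,0],[0,0,-0.045],1],[[0,0,0],[0,0,-0.09],1],[[0,0,0],[0,0,-0.135],1],[[0,0,0],[0,0,-0.18],1],[[0,0,0],[0,0,-0.225],1],[[0,0,0],[0,0,-0.27],1],[[0,0,0],[0,0,-0.31],1],[[0,0,0],[0,0,-0.33],1],[[0,0,0],[0,0,-0.333],1],[[0,0,0],[0,0,-0.333],1]]'
python3 -c "
from h import *
s=get_state();print(s['position'],s['moment'],R.from_quat(s['tool_rot']).as_matrix()[:,0])"
```

```text
time_s: 6.25
position: [0.5489, 0.0798, 0.2875]
tool_rot: [0.911, 0.412, -0.0, 0.0]
contact_force: [1.8, -0.4, -6.8]
width: 0.145
gripper_force: 30.0
[0.54886567 0.07979486 0.28753206] [-0.04251236 -0.58678699 -0.03951441] [ 6.61138360e-01  7.50263916e-01 -3.53488752e-04]
```

```bash
python3 -m handwheel '[[[0,0,0.015],[0,0,0],1],[[0,0,0.03],[0,0,0],1],[[0,0,0.032],[0,0,0],1],[[0,0,0.032],[0,0,0],1],[[0,0,0.032],[0,0,0],1]]'
python3 -c "
from h import *
s=get_state();y=np.radians(11.3);p=s['position'];print(p)
T=R.from_quat(s['tool_rot'])
print(T.inv().apply([.06*np.sin(y),.06*np.cos(y),0])/.2)"
```

```text
time_s: 6.75
position: [0.5488, 0.0801, 0.2815]
tool_rot: [0.911, 0.412, 0.0, 0.0]
contact_force: [1.6, -1.1, -3.8]
width: 0.15
gripper_force: 30.0
[0.54884347 0.08007359 0.28152156]
[ 2.59789922e-01 -1.50030634e-01 -7.28703333e-05]
```

```bash
python3 -m handwheel '[[[0,0,0.005],[0,0,0],1],[[0,0,0.005],[0,0,0],1],[[0,0,0.005],[0,0,0],1]]'
```

```text
time_s: 7.05
position: [0.5489, 0.0806, 0.2813]
tool_rot: [0.911, 0.413, 0.001, 0.0]
contact_force: [-0.3, -1.3, 4.9]
width: 0.146
gripper_force: 30.0
```

The pin is on its rest, since the force has flipped to an upward push. Now I slide along the rail, easing up about 0.5 mm.

```bash
python3 -m handwheel '[[[0.02,-0.012,-0.003],[0,0,0],1],[[0.05,-0.029,-0.003],[0,0,0],1],[[0.08,-0.046,-0.003],[0,0,0],1],[[0.11,-0.0635,-0.003],[0,0,0],1],[[0.14,-0.081,-0.003],[0,0,0],1],[[0.17,-0.098,-0.003],[0,0,0],1],[[0.2,-0.1155,-0.003],[0,0,0],1],[[0.23,-0.133,-0.003],[0,0,0],1],[[0.25,-0.144,-0.003],[0,0,0],1],[[0.26,-0.15,-0.003],[0,0,0],1],[[0.26,-0.15,-0.003],[0,0,0],1],[[0.26,-0.15,-0.003],[0,0,0],1]]'
python3 - <<'E'
from h import *
s=get_state();d=s['position']-[.5488,.0802,.2655];print(d,np.hypot(*d[:2]),np.degrees(np.arctan2(d[0],d[1])),s['moment'])
save("side","s2.png")
E
```

```text
time_s: 8.25
position: [0.5609, 0.1397, 0.2813]
tool_rot: [0.911, 0.413, 0.001, -0.0]
contact_force: [2.4, 1.3, 4.5]
width: 0.152
gripper_force: 30.0
[0.01214921 0.05946555 0.01578501] 0.06069394924329909 11.547002203165002 [-0.07186308 -0.62793018 -0.0800854 ]
```

```bash
python3 -m handwheel '[[[0,0,-0.015],[0,0,0],1],[[0,0,-0.03],[0,0,0],1],[[0,0,-0.03],[0,0,0.045],1],[[0,0,-0.03],[0,0,0.09],1],[[0,0,-0.03],[0,0,0.135],1],[[0,0,-0.03],[0,0,0.18],1],[[0,0,-0.03],[0,0,0.225],1],[[0,0,-0.03],[0,0,0.27],1],[[0,0,-0.03],[0,0,0.31],1],[[0,0,-0.03],[0,0,0.333],1],[[0,0,-0.03],[0,0,0.333],1],[[0,0,-0.03],[0,0,0.333],1]]'
python3 - <<'E'
from h import *
s=get_state();d=s['position']-[.5488,.0802,.2655];print(d,np.hypot(*d[:2]),s['moment'])
go([.5488+.06*.198,.0802+.06*.980,.266],-11.3)
im=save("side","s3.png")
cv2.imwrite('pics/s3c.png',cv2.resize(im[130:300,200:400,::-1],None,fx=3.5,fy=3.5))
E
```

```text
time_s: 9.5
position: [0.5606, 0.1385, 0.2852]
tool_rot: [0.995, -0.098, -0.0, 0.0]
contact_force: [5.7, 0.1, -6.1]
width: 0.145
gripper_force: 30.0
[0.01181067 0.05827816 0.01967306] 0.059462898749352705 [-0.05327195 -1.38327088 -0.01935154]
shift [-0.    -0.003  0.096] turn [0.0003 0.0001 0.0002]
```

View pics/s3c.png

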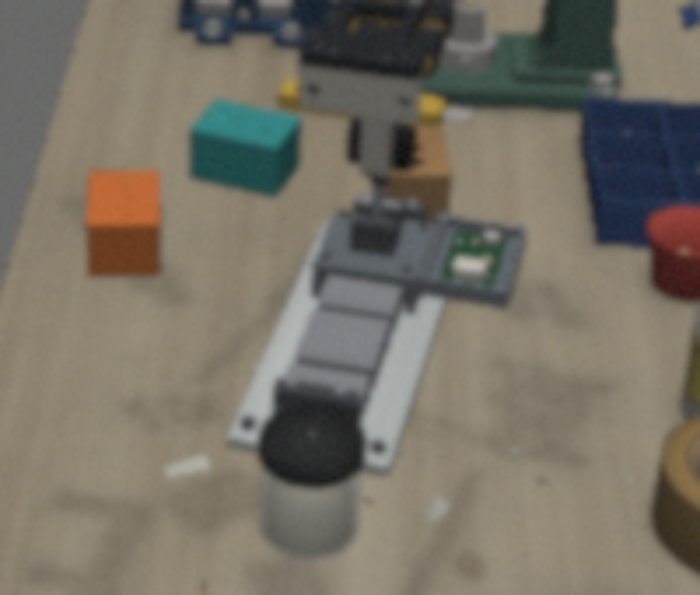

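The carrier at (420,240) is at the far end, next to the brown block at (425,165). The jar at (310,490) hasn't moved. Next I lower the knob most of the way, then release it.

```bash
python3 -m handwheel '[[[0,0,0.025],[0,0,0],1],[[0,0,0.05],[0,0,0],1],[[0,0,0.075],[0,0,0],1],[[0,0,0.096],[0,0,0],1],[[0,0,0.096],[0,0,0],1],[[0,0,0.096],[0,0,0],1]]'
```

```text
time_s: 10.15
position: [0.5607, 0.1385, 0.267]
tool_rot: [0.995, -0.098, -0.0, 0.0]
contact_force: [5.1, -1.8, -3.3]
width: 0.152
gripper_force: 30.0
```

```bash
python3 -m handwheel '[[[0,0,0],[0,0,0],0.3],[[0,0,0],[0,0,0],0],[[0,0,0],[0,0,0],-0.4],[[0,0,0],[0,0,0],-0.4],[[0,0,0],[0,0,0],-0.4],[[0,0,0],[0,0,0],-0.4],[[0,0,-0.2],[0,0,0],-0.4],[[0,0,-0.4],[0,0,0],-0.4],[[0,0,-0.6],[0,0,0],-0.4],[[0,0,-0.6],[0,0,0],-0.4]]'
python3 - <<'E'
from h import *
s=get_state(); print(s["position"])
im=save("wrist","w4.png")
m=optics.masks_of("knob_grip","wrist")[0]; print(m["confidence"],m["extent"])
from itertools import product
yaw=np.radians(-11.4); c,q=np.cos(yaw),np.sin(yaw)
M=np.array([[c,-q,0],[q,c,0],[0,0,1]])
B=np.array(list(product([-.022,.022],[-.007,.007],[-.015,.015])))@M.T
for dz in (0,.004,.016):
    P=np.array([proj("wrist",b+[.5607,.139,.097+dz]) for b in B]); print(dz,P.min(0),P.max(0))
im=save("side","s4.png")
ms=optics.masks_of("knob_grip","side"); print([(m["confidence"],m["extent"]) for m in ms[:2]])
for dz in (0,.004,.016):
    P=np.array([proj("side",b+[.5607,.139,.097+dz]) for b in B]); print(dz,(P.min(0)+P.max(0))/2,np.ptp(P,axis=0))
cv2.imwrite('pics/s4c.png',cv2.resize(im[150:270,230:380,::-1],None,fx=4.5,fy=4.5,interpolation=cv2.INTER_CUBIC))
E
```

```text
time_s: 11.15
position: [0.562, 0.1394, 0.3939]
tool_rot: [0.995, -0.098, 0.006, -0.002]
contact_force: [0.3, 0.5, 0.4]
width: 0.703
gripper_force: 0.0
[0.56197589 0.13944196 0.39388551]
0.79 [284.4, 214.1, 15.5, 53.8]
0 [272.0579844 181.8129951] [288.24122792 235.53256205]
0.004 [271.92300198 182.48060059] [288.35215437 237.0281854 ]
0.016 [271.49226551 184.59736114] [288.70612603 241.78847469]
[(0.81, [310.7, 181.8, 18.4, 23.5])]
0 [309.03165377 178.81163137] [21.00394163 17.25028407]
0.004 [309.12502247 177.29281754] [21.04340528 17.27724468]
0.016 [309.40718929 172.70289832] [21.16269039 17.35861989]
```

View pics/s4c.png

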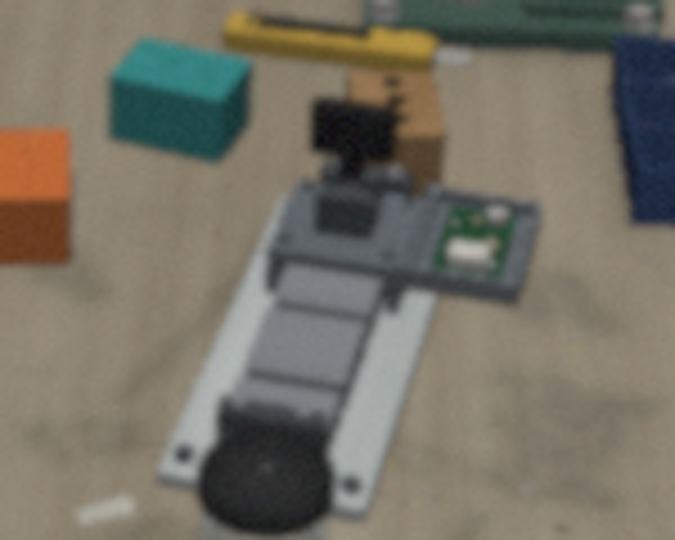

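View pics/w4.png

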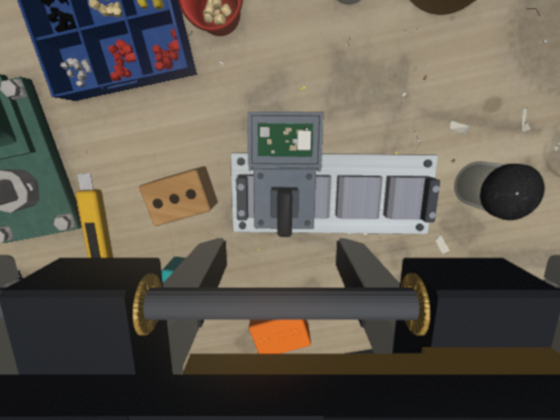

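```bash
python3 -m handwheel '[[[0,0,0],[0,0,0],-0.4],[[0,0,0],[0,0,0],-0.4],[[0,0,0],[0,0,0],-0.4]]'
python3 - <<'E'
from h import *
s=get_state();print(s["position"],s["tool_rot"])
for n,a,(dx,dy) in [("side","side1.png",(.0119,.0588))]:
    im0=cv2.imread('pics/'+a); im1=save(n,n+"5.png")[:,:,::-1].copy()
    k0=proj(n,[.5488,.0802,.097]); k1=proj(n,[.5607,.139,.097]); print("pred home",k1-k0,"up4mm",proj(n,[.5607,.139,.101])-k0)
    c0=proj(n,[.5488,.0802,.066]); c1=proj(n,[.5607,.139,.066]); print("pred carrier",c1-c0)
    sc=.95
    for nm,p,w,h in [("knob",k0,12,8),("carrier",proj(n,[.62,.066,.05]),14,10)]:
        for sc in (.94,.96,1):
            u,v=np.round(p).astype(int); T=cv2.resize(im0[v-h:v+h+1,u-w:u+w+1],None,fx=sc*4,fy=sc*4,interpolation=cv2.INTER_CUBIC)
            y0,x0=v-60,u-40; I=cv2.resize(im1[y0:v+50,x0:u+50],None,fx=4,fy=4,interpolation=cv2.INTER_CUBIC)
            r=cv2.matchTemplate(I,T,cv2.TM_CCOEFF_NORMED); _,b,_,l=cv2.minMaxLoc(r)
            ce=np.array([x0+(l[0]+T.shape[1]/2)/4-.5,y0+(l[1]+T.shape[0]/2)/4-.5]); print(nm,sc,round(b,3),ce-[u,v])
    c=np.hstack([cv2.resize(q[y-45:y+45,x-40:x+40],None,fx=5,fy=5,interpolation=cv2.INTER_CUBIC) for q,(x,y) in [(im0,np.round(k0).astype(int)),(im1,np.round(k1).astype(int))]])
    cv2.imwrite('pics/cmp.png',c)
p=proj("side",[.62,.066,.05]); print("pred board",proj("side",[.6319,.1248,.05])-p)
E
```

```text
time_s: 11.65
position: [0.5605, 0.1391, 0.3869]
tool_rot: [0.995, -0.098, -0.001, 0.0]
contact_force: [-0.2, 0.8, -0.7]
width: 0.699
gripper_force: 0.0
[0.5604553  0.13907439 0.38689504] [ 9.95205087e-01 -9.78062325e-02 -8.34862057e-04  2.79321949e-04]
pred home [  5.57629853 -13.67777494] up4mm [  5.66943947 -15.19663254]
pred carrier [  5.52454296 -13.95448443]
knob 0.94 0.868 [  5.25 -12.75]
knob 0.96 0.863 [  5.5   -12.875]
knob 1 0.849 [  5.5 -13. ]
carrier 0.94 0.959 [  4.375 -14.125]
carrier 0.96 0.956 [  4.375 -14.125]
carrier 1 0.931 [  4.5  -14.25]
pred board [  4.28222725 -14.46045611]
```

View pics/cmp.png

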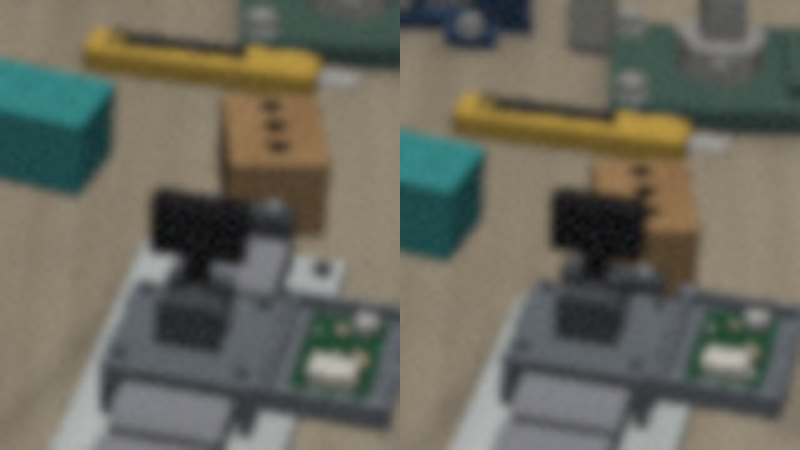

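The two crops match. The wing sits at the same height above the carrier before (left) and after (right), so the plunger is home, and the displacement agrees with 60 mm. The hand is clear of everything.

```bash
python3 -c "
from workcell import manip
print(manip.sign_off())"
```

```text
the job is handed in; nothing more can be done
None
```

I slid the carrier to the brown block's end of the rail and, as far as the camera images show, the plunger is home in that end's notch. The knob is released, I never touched the block or the jar, and the job was handed in at about 12 s of the 42 s allowed.

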